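# Tighten the ratchet thumbscrew of the loaded clamp to one click

## Task

Two identical bench clamps with ratchet thumbscrews stand on the workbench; only one has a wood block under its screw. Tighten that thumbscrew, clockwise seen from above, until it is home and its ratchet slips and clicks once, then stop and let go; do not run it on to a second click, and leave the block in its place and the empty clamp's thumbscrew as it is.

Things in the scene. Friction and masses are not known exactly. Their poses are not given: they have to be found in the camera images.
- loaded_clamp: Grey bench clamp fixed to the bench, the one with the wood block under its screw. Base plate 150 x 84 x 10 mm, a column at its +x end, and a 30 mm wide arm (86 to 104 mm high) reaching back from the column to the vertical screw; nothing is higher than the thumbscrew (top 160 mm). Origin: on the bench, on the screw's axis; z up, x along the arm towards the column.
- loaded_grip (a point): Grip point of the loaded clamp's black thumbscrew, on the screw's vertical axis, 148 mm above the bench. The thumbscrew is an upright flat bar (wings) 48 mm long and 13 mm thick, from 126 to 160 mm height, on a round skirt of 31 mm diameter (118 to 126 mm). x: along the wings, y: across them, z: up.
- loaded_screw (a joint): Turn of the loaded clamp's screw (rad), growing clockwise seen from above. The thumbscrew carries it along against 0.13 N m of friction. At 1.2 it is home: its foot presses on the block, it stops, and the wings lie along the clamp's arm. It starts at 0.25 to 1.05, so with the wings 0.95 to 0.15 rad anticlockwise of the arm.
- loaded_clutch (a joint): Slip of that thumbscrew's ratchet (rad): its clockwise turn relative to its screw. About 0 (up to 0.04) until the screw is home; then it slips at about 0.2 N m, snaps over a tooth at 0.22 (the click) and settles in the next notch at 0.45 (wings 26 degrees clockwise past the arm). The second click comes at 0.67. Released, it falls to within 0.05 of the nearest notch (or stays if on a tooth).
- block: Brown wood block, 60 x 50 x 50 mm, standing loose on the loaded clamp's base plate beneath the screw's foot. Origin: centre of its underside.
- empty_wing_end (a point): A point on the thumbscrew of the other, empty clamp, which is otherwise just the same (no block under its screw): one end of its wings, 24 mm from its screw's axis, 148 mm above the bench; x points outward along the wings. To be left alone.
Mind the look-alikes: they are no part of the job. Leave any blue or pink look-alike of the block alone.

How it is judged:
By the outcome, as a careful person would: the job done as asked, in the order asked, and still so for the second after the job is handed in, with the robot touching nothing.
It also fails if it takes over 32 s, if anything falls off the work surface, if the arm or the gripper's body presses on something with over 40 N, if the wrist force passes 120 N, or if a joint passes its speed limit or range.

## Robot

A 7-joint arm with a two-finger parallel gripper is mounted at the origin on a cart in front of the work surface, level with it; the furniture and walls round the work are solid. World frame = base frame: x ahead of the robot, y to its left, z up, the work surface at z = 0. Lengths are in m, angles in rad, forces in N, time in s.
With the tool pointing down it reaches from about 0.4 to 0.875 m from the base axis. Payload 19.3 kg.
Tool frame: the origin (TCP) lies midway between the tips of the shut fingers; the grasp point (between the pads) lies bot.grip_point_offset behind it (bot.grip_point_offset is the distance from the TCP to the grasp point, in m); z points along the fingers, y is the direction in which the jaws open and shut (so a half turn about z gives the same grasp; the last joint's range is limited). The gripper opens to 85 mm and grips with 20 to 120 N. Pads are 22 mm wide; open, the fingers measure 114 mm over their backs; the gripper's body (76 mm by 85 mm) begins 54 mm behind the grasp point. The pads swing forward as they close: fully open they stand 13 mm farther back than shut.
Start: joints at [-1.269, 0.521, -0.036, 1.599, 0.021, 1.021, -0.113], TCP at [0.227, 0.582, 0.231] pointing down, gripper open.
Joint ranges: [-2.91, 2.91], [-0.3, 2.13], [-1.5, 1.42], [0.17, 2.43], [-1.26, 4.41], [0.16, 1.93], [-2.52, 2.52]. Speed limits (rad/s): [1.89, 1.89, 2.39, 2.39, 3.01, 3.01, 3.01].

## Interface

Orientations are given as [roll, pitch, yaw] about the fixed x, y, z axes, in that order (R = Rz(yaw) Ry(pitch) Rx(roll)).
In Python, from workcell import bot gives the robot as it stands.
- The arm moves only by the tool servo_tool, never from a script. Its argument "rows" is a list that holds one entry, the list of rows, each a list of 6 numbers: the shift along the tool's x, y, z in cm, then the turn, a rotation vector about the tool's x, y, z in degrees. A call has 1 to 5 rows; each row shifts and turns the commanded pose from where the row before left it, along the tool's axes as they then stand; what a row does not reach is not made up. A row lasts 1/8 s, in which the tool goes at most 62.5 mm and 10.7 degrees, less where a joint would pass 70% of its speed; a pose out of reach is approached as far as the arm can. A call is refused whole if a number of a shift passes 6.25 or a number of a turn 10.7, either way. A call with a gripper value outside its range is refused whole. "grip" is the opening, from -1 (shut) to 1 (fully open), so that 0 is half open, set as the call begins (left out, the last holds). The fingers move at their own pace and stop on an object; "squeeze" is the grip in N (left out, the last holds). Time passes only in rows, so rows that do not move let the fingers close. It gives the time, the measured TCP pose, the force and the opening at its end, in the units of the state.
- bot.observe(): the state, without advancing time (a new reading comes with each control period).
- bot.grab_frame(name): name is "scene" or "side" or "wrist"; returns a dict with "image" (384x512x3 uint8, red, green, blue), "K" (3x3 intrinsics, pixels), "R" (3x3) and "t" (3): a world point X has camera coordinates R X + t; the wrist camera has in their place "mount" (4x4, takes a point from camera to tool coordinates, whose origin is the TCP and whose axes are the flange's). Camera axes: x right, y down, z forward; pixel columns grow to the right and rows downward; lengths in m; the calibration is good to about 2 mm. A picture is of the moment at which its call begins: read the wrist's pose just before it. There is no depth.
- bot.job_done(): hands the job in, once; it reports no verdict.
The state is a dict: "clock": time; "qpos": joint angles; "qd": joint speeds; "joint_efforts": joint torques, N m; "position": TCP position; "tool_rot": TCP orientation; "force": force on the tool from outside, world axes, zero at the start; "moment": the same for the moment, N m; "grip_width": finger opening in m.
Only numpy, scipy, OpenCV 4.12 (cv2) and the standard library are available. Lean on these libraries where they do the work, as an engineer would, in place of code of your own. Each camera call takes 0.05 s, during which the arm holds its last target.

## Working session

There is one attempt and no reset: what is moved stays moved. The work goes in short steps, Python scripts to look and compute and a tool call to move; the robot and the scene stay as the last step left them, time stands still between calls to the robot, and variables do not carry over. Pictures are saved under pics/ and viewed, and the job is handed in when it is done.

Besides the shell and the picture viewer there is one more tool, called after "Emit:" as name(argument=value, ...), one argument or row to a line, values as JSON. servo_tool: Moves the arm, as the interface text tells. Its arguments: {"type":"object","properties":{"rows":{"type":"array"},"grip":{"type":"number"},"squeeze":{"type":"number"}},"required":["rows"]}

```bash
mkdir -p pics; ls; python3 - <<'E'
from workcell import bot
import cv2
s=bot.observe();print(s, bot.grip_point_offset)
for n in("scene","side","wrist"):
    f=bot.grab_frame(n)
    cv2.imwrite(f"pics/{n}0.png",f["image"][:,:,::-1])
    print(n,f["K"],f.get("R"),f.get("t"),f.get("mount"))
E
```

```text
pics
{'clock': 0.0, 'qpos': array([-1.26919934,  0.52200704, -0.03633099,  1.59996845,  0.0211817 ,
        1.02112588, -0.11278751]), 'qd': array([-0.0024121 , -0.00016078, -0.00160503, -0.00025631,  0.00044897,
       -0.00122552, -0.00023674]), 'joint_efforts': array([-1.20823803e-03, -9.27109838e+01,  1.97935246e+00, -3.69927871e+01,
        1.78014860e-02,  8.36507214e-03, -2.87184992e-05]), 'position': array([0.22696452, 0.58198166, 0.23074421]), 'tool_rot': array([-3.14046993e+00,  6.31251458e-05,  2.76979105e+00]), 'force': array([ 0.92610675, -0.43483842, -0.33868083]), 'moment': array([-0.02094082, -0.01978399,  0.03324508]), 'grip_width': 0.08544648703183262} 0.0187
scene [[424.26555151   0.         255.96978246]
 [  0.         424.26555151 194.93282924]
 [  0.           0.           1.        ]] [[ 0.86225065 -0.50643125  0.00715564]
 [-0.30043588 -0.52279463 -0.79776191]
 [ 0.40775249  0.68572091 -0.60293013]] [-0.37789274  0.23204194  0.69439111] None
side [[478.16274993   0.         256.23369194]
 [  0.         478.16274993 189.94696638]
 [  0.           0.           1.        ]] [[ 0.98675153 -0.16197862 -0.00918377]
 [-0.10449212 -0.59120957 -0.79972035]
 [ 0.12410807  0.79008491 -0.60030244]] [-0.45606856  0.15794634  1.09073685] None
wrist [[271.93856882   0.         255.73564037]
 [  0.         271.93856882 189.5732283 ]
 [  0.           0.           1.        ]] None None [[-2.03424658e-05 -9.49348559e-01 -3.14224941e-01  8.16701092e-02]
 [ 9.99999926e-01  1.01001433e-04 -3.69887982e-04 -3.72386799e-04]
 [ 3.82889792e-04 -3.14224926e-01  9.49348487e-01 -1.42216370e-01]
 [ 0.00000000e+00  0.00000000e+00  0.00000000e+00  1.00000000e+00]]
```

View pics/scene0.png

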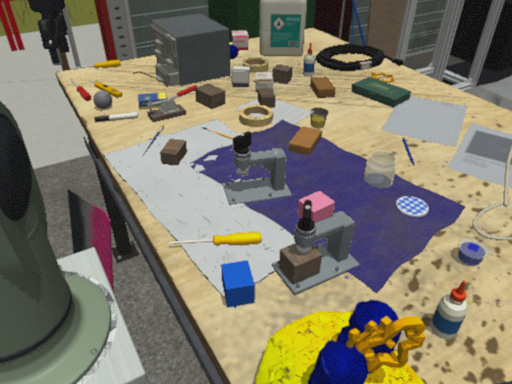

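View pics/side0.png

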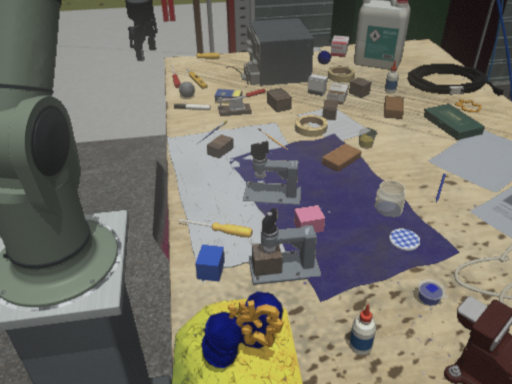

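View pics/wrist0.png

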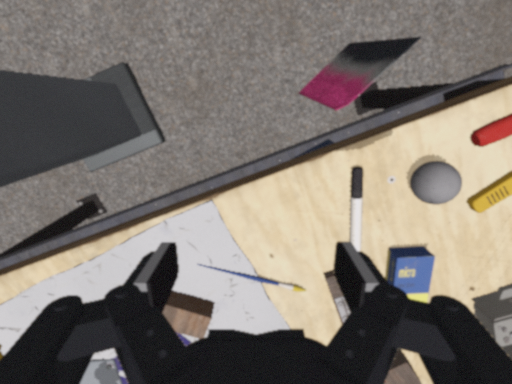

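The near clamp (scene ~305,250; side ~270,245) holds the brown block, and the far one is empty. I'll enlarge both views of it.

```bash
python3 - <<'E'
import cv2
a=cv2.imread("pics/scene0.png")[190:300,260:370];b=cv2.imread("pics/side0.png")[195:295,230:330]
cv2.imwrite("pics/a.png",cv2.resize(a,(770,770)[:2] if 0 else (594,594),interpolation=cv2.INTER_CUBIC))
cv2.imwrite("pics/b.png",cv2.resize(b,(600,600),interpolation=cv2.INTER_CUBIC))
E
```

```text
(no output)
```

View pics/a.png

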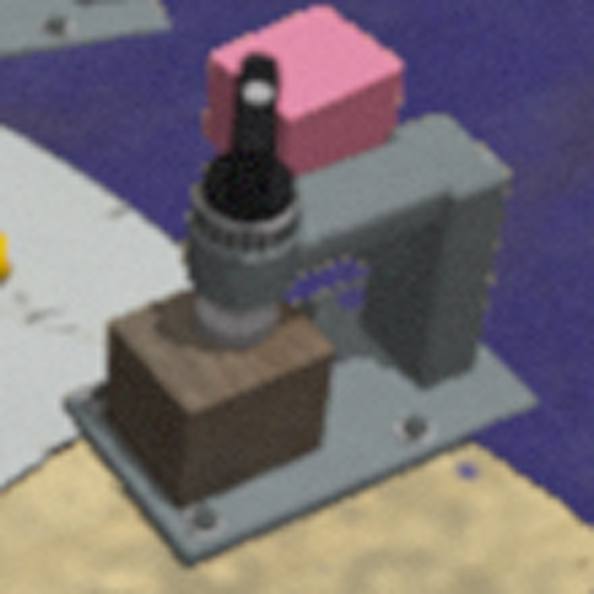

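View pics/b.png

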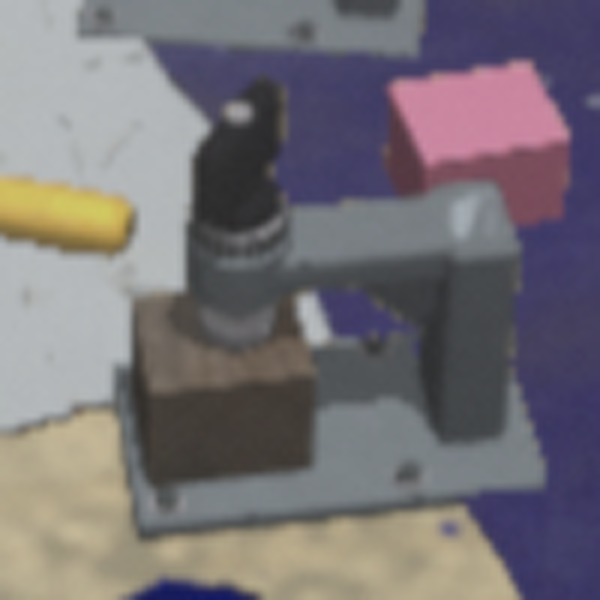

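```bash
cat > h.py <<'E'
import numpy as np,cv2
from scipy.spatial.transform import Rotation as Ro
K1=np.array([[424.26555,0,255.96978],[0,424.26555,194.93283],[0,0,1]])
R1=np.array([[0.86225065,-0.50643125,0.00715564],[-0.30043588,-0.52279463,-0.79776191],[0.40775249,0.68572091,-0.60293013]]);t1=np.array([-0.37789274,0.23204194,0.69439111])
K2=np.array([[478.16275,0,256.23369],[0,478.16275,189.94697],[0,0,1]])
R2=np.array([[0.98675153,-0.16197862,-0.00918377],[-0.10449212,-0.59120957,-0.79972035],[0.12410807,0.79008491,-0.60030244]]);t2=np.array([-0.45606856,0.15794634,1.09073685])
KW=np.array([[271.93857,0,255.73564],[0,271.93857,189.57323],[0,0,1]])
M=np.array([[-2.03424658e-05,-9.49348559e-01,-3.14224941e-01,8.16701092e-02],[9.99999926e-01,1.01001433e-04,-3.69887982e-04,-3.72386799e-04],[3.82889792e-04,-3.14224926e-01,9.49348487e-01,-1.42216370e-01],[0,0,0,1]])
def plane(K,R,t,uv,z):
    d=R.T@np.linalg.inv(K)@np.array([*uv,1]);c=-R.T@t
    return c+d*(z-c[2])/d[2]
S=lambda uv,z:plane(K1,R1,t1,uv,z)
D=lambda uv,z:plane(K2,R2,t2,uv,z)
def wcam(s):
    Rt=Ro.from_euler('xyz',s['tool_rot']).as_matrix()
    Rc=Rt@M[:3,:3];c=Rt@M[:3,3]+s['position'];return Rc.T,-Rc.T@c
E
python3 - <<'E'
from h import *
np.set_printoptions(precision=4,suppress=True)
a=lambda x,y:(260+x/5.4,190+y/5.4)
b=lambda x,y:(230+x/6,195+y/6)
for p in[(190,550),(68,400),(538,400)]:print('S plate',S(a(*p),.01))
for p in[(140,525),(545,485),(118,365)]:print('D plate',D(b(*p),.01))
print('S block',[S(a(*p),.06) for p in[(190,410),(110,325),(332,352)]])
print('D block',[D(b(*p),.06) for p in[(150,390),(312,373),(133,297)]])
print('skirt',S(a(246,200),.122),D(b(238,225),.122))
print('wing top',S(a(258,70),.16),S(a(258,92),.16),D(b(238,108),.16),D(b(268,85),.16))
print('cams',-R1.T@t1,-R2.T@t2)
E
```

```text
S plate [ 0.4309 -0.1512  0.01  ]
S plate [ 0.432  -0.0735  0.01  ]
S plate [ 0.577  -0.1573  0.01  ]
D plate [ 0.4306 -0.155   0.01  ]
D plate [ 0.5768 -0.161   0.01  ]
D plate [ 0.435  -0.0749  0.01  ]
S block [array([ 0.4371, -0.1366,  0.06  ]), array([ 0.4359, -0.0909,  0.06  ]), array([ 0.4932, -0.1387,  0.06  ])]
D block [array([ 0.4373, -0.1389,  0.06  ]), array([ 0.4946, -0.1404,  0.06  ]), array([ 0.4388, -0.0916,  0.06  ])]
skirt [ 0.4677 -0.1169  0.122 ] [ 0.4701 -0.1277  0.122 ]
wing top [ 0.4795 -0.102   0.16  ] [ 0.4729 -0.1111  0.16  ] [ 0.4728 -0.1116  0.16  ] [ 0.4851 -0.1013  0.16  ]
cams [ 0.1124 -0.5462  0.6065] [ 0.3312 -0.8423  0.7769]
```

```bash
cat >> h.py <<'E'
def rows(s,goal,yaw,n):
    """n rows from s to goal position/yaw tool down; prints rounded rows"""
    R=Ro.from_euler('xyz',s['tool_rot']);p=np.array(s['position']);p0=p.copy();R0=R
    out=[]
    Rg=Ro.from_euler('xyz',[np.pi,0,yaw]);
    rv=(R0.inv()*Rg).as_rotvec()
    for i in range(n):
        tgt=p0+(np.array(goal)-p0)*(i+1)/n
        d=np.round(R.inv().apply(tgt-p)*100,2);w=np.round(np.degrees(rv/n),1)
        out.append([*map(float,d),*map(float,w)])
        p=p+R.apply(d/100);R=R*Ro.from_rotvec(np.radians(w))
    for o in out:print(o)
    print('end',p,R.as_euler('xyz'))
E
python3 - <<'E'
from h import *
from workcell import bot
rows(bot.observe(),[.466,-.117,.26],.70,13)
E
```

```text
[-3.67, -4.34, -0.22, -0.0, 0.0, 9.1]
[-4.3, -3.71, -0.22, -0.0, 0.0, 9.1]
[-4.84, -2.98, -0.22, -0.0, 0.0, 9.1]
[-5.25, -2.18, -0.22, -0.0, 0.0, 9.1]
[-5.53, -1.31, -0.22, -0.0, 0.0, 9.1]
[-5.67, -0.43, -0.22, -0.0, 0.0, 9.1]
[-5.66, 0.47, -0.22, -0.0, 0.0, 9.1]
[-5.52, 1.36, -0.22, -0.0, 0.0, 9.1]
[-5.23, 2.22, -0.22, -0.0, 0.0, 9.1]
[-4.82, 3.02, -0.22, -0.0, 0.0, 9.1]
[-4.27, 3.74, -0.22, -0.0, 0.0, 9.1]
[-3.63, 4.37, -0.22, -0.0, 0.0, 9.1]
[-2.9, 4.89, -0.22, -0.0, 0.0, 9.1]
end [ 0.46595669 -0.11697574  0.25996531] [3.14116627e+00 7.02224074e-04 7.05046065e-01]
```

Emit:
servo_tool(
  rows=[
    [[-3.67,-4.34,-0.22,0,0,9.1],[-4.3,-3.71,-0.22,0,0,9.1],[-4.84,-2.98,-0.22,0,0,9.1],[-5.25,-2.18,-0.22,0,0,9.1],[-5.53,-1.31,-0.22,0,0,9.1]],
  ],
  grip=1,
)

```text
clock: 0.78
position: [0.3193, 0.3116, 0.2424]
tool_rot: [3.142, -0.0, 1.97]
force: [1.7, -0.5, 0.7]
grip_width: 0.0856
```

Emit:
servo_tool(
  rows=[
    [[-5.67,-0.43,-0.22,0,0,9.1],[-5.66,0.47,-0.22,0,0,9.1],[-5.52,1.36,-0.22,0,0,9.1],[-5.23,2.22,-0.22,0,0,9.1],[-4.82,3.02,-0.22,0,0,9.1]],
  ],
)

```text
clock: 1.4
position: [0.4112, 0.0427, 0.2536]
tool_rot: [3.141, -0.001, 1.177]
force: [1.4, 1.0, 0.1]
grip_width: 0.0851
```

Emit:
servo_tool(
  rows=[
    [[-4.27,3.74,-0.22,0,0,9.1],[-3.63,4.37,-0.22,0,0,9.1],[-2.9,4.89,-0.22,0,0,9.1],[0,0,0,0,0,0],[0,0,0,0,0,0]],
  ],
)

```text
clock: 2.02
position: [0.4658, -0.1165, 0.2596]
tool_rot: [-3.141, 0.0, 0.706]
force: [-0.2, 0.4, 0.8]
grip_width: 0.0855
```

```bash
python3 - <<'E'
from h import *
from workcell import bot
s=bot.observe();f=bot.grab_frame("wrist");im=f["image"][:,:,::-1]
print(s['position'],s['tool_rot'],s['qpos'])
cv2.imwrite("pics/w1.png",im)
R,t=wcam(s);p=R@np.array([.466,-.117,.16])+t;u=KW@p/p[2];print(u)
import json;json.dump({k:np.array(s[k]).tolist() for k in('position','tool_rot')},open('s1.json','w'))
E
```

```text
[ 0.46575953 -0.11648582  0.25962011] [-3.14100520e+00  4.96932184e-04  7.05610608e-01] [-0.42485862  0.31267038  0.69003228  1.95987321 -0.24263285  0.9522764
 -0.48159404]
[256.87813389 191.31844924   1.        ]
```

View pics/w1.png

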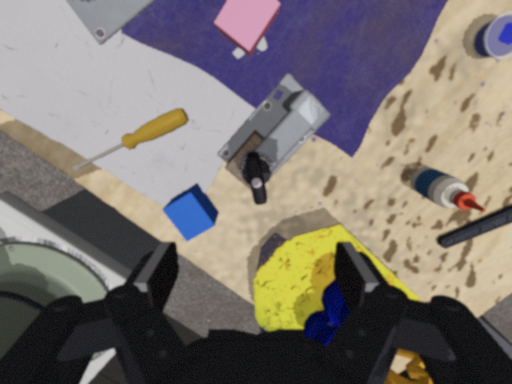

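```bash
python3 - <<'E'
import cv2
a=cv2.imread("pics/w1.png")[130:220,210:300]
cv2.imwrite("pics/c.png",cv2.resize(a,(720,720)[:2] if 0 else (585,585),interpolation=cv2.INTER_CUBIC))
E
```

```text
(no output)
```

View pics/c.png

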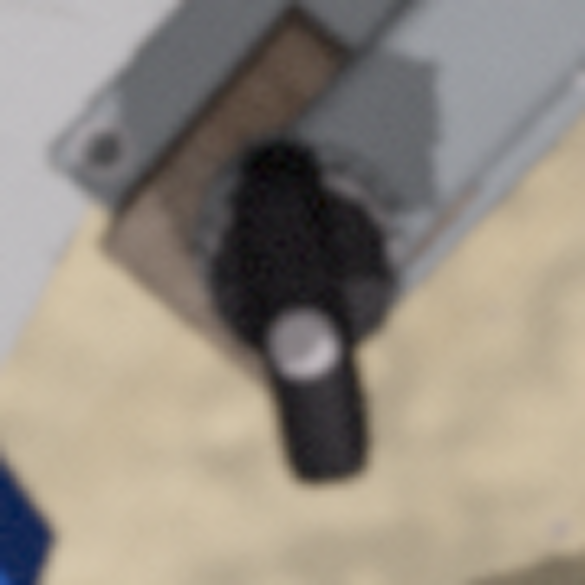

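```bash
python3 - <<'E'
from h import *
import json;s={k:np.array(v) for k,v in json.load(open('s1.json')).items()}
R,t=wcam(s)
c=lambda x,y:(210+x/6.5,130+y/6.5)
np.set_printoptions(precision=4,suppress=True)
for n,p in dict(dot=(303,345),low=(328,475),up=(280,145)).items(): print(n,plane(KW,R,t,c(*p),.16))
print(plane(KW,R,t,c(302,243),.122),'skirt')
print('plate corner',plane(KW,R,t,c(55,150),.01))
print(-R.T@t)
E
```

```text
dot [ 0.472  -0.1116  0.16  ]
low [ 0.4592 -0.1273  0.16  ]
up [ 0.4919 -0.0904  0.16  ]
[ 0.4763 -0.1078  0.122 ] skirt
plate corner [ 0.4361 -0.0697  0.01  ]
[ 0.5278 -0.0633  0.4018]
```

```bash
cat > fit.py <<'E'
from h import *
import json
from scipy.optimize import minimize
s={k:np.array(v) for k,v in json.load(open('s1.json')).items()}
RW,tW=wcam(s)
V=[("scene0",K1,R1,t1,(.47,-.115)),("side0",K2,R2,t2,0),("w1",KW,RW,tW,0)]
U=4
obs=[]
for n,K,R,t,_ in V:
    im=cv2.imread(f"pics/{n}.png")
    p=R@np.array([.472,-.113,.14])+t;u=(K@p/p[2])[:2].astype(int)
    x0,y0=u-35
    c=cv2.resize(im[y0:y0+70,x0:x0+70],None,fx=U,fy=U,interpolation=cv2.INTER_CUBIC)
    m=(c.max(2)<75).astype(np.uint8)
    # dot: fill
    m=cv2.morphologyEx(m,cv2.MORPH_CLOSE,np.ones((5*U//2,)*2,np.uint8))
    nl,lab,st,ce=cv2.connectedComponentsWithStats(m)
    k=1+np.argmax(st[1:,4]);m=(lab==k).astype(np.uint8)
    cnt,_=cv2.findContours(m,cv2.RETR_EXTERNAL,cv2.CHAIN_APPROX_NONE);cv2.drawContours(m,cnt,-1,1,-1)
    obs.append((c,m,x0,y0))
a=np.linspace(0,2*np.pi,40)
def sil(i,x,y,ps):
    n,K,R,t,_=V[i];c,m,x0,y0=obs[i]
    out=np.zeros(m.shape,np.uint8)
    e=np.array([np.cos(ps),np.sin(ps)]);f=np.array([-e[1],e[0]])
    box=np.array([[*(np.array([x,y])+sx*.024*e+sy*.0065*f),z] for sx in(-1,1) for sy in(-1,1) for z in(.126,.16)])
    sk=np.array([[x+.0155*np.cos(q),y+.0155*np.sin(q),z] for q in a for z in(.118,.126)])
    for P in(box,sk):
        q=P@R.T+t;q=q@K.T;q=q[:,:2]/q[:,2:]
        q=((q-[x0,y0]+.5)*U-.5)
        h=cv2.convexHull(q.astype(np.float32))
        cv2.fillPoly(out,[np.round(h*16).astype(np.int32)],1,shift=4)
    return out
def cost(v,idx=(0,1,2)):
    x,y=.472+v[0]*.01,-.113+v[1]*.01
    r=0
    for i in idx:
        o=sil(i,x,y,v[2]);m=obs[i][1];r+=1-(o&m).sum()/(o|m).sum()
    return r
if __name__=="__main__":
  for idx in[(0,1,2),(0,1),(2,),(0,),(1,)]:
    best=min((minimize(cost,[0,0,p],args=(idx,),method='Nelder-Mead',options=dict(initial_simplex=[[-.3,-.3,p-.15],[.4,0,p],[0,.4,p],[.1,.1,p+.2]])) for p in(.3,.5,.7,.9)),key=lambda r:r.fun)
    print(idx,.472+best.x[0]*.01,-.113+best.x[1]*.01,best.x[2],best.fun)
    if len(idx)==3:
        b=best.x
        outs=[]
        for i in range(3):
            c=obs[i][0].copy();o=sil(i,.472+b[0]*.01,-.113+b[1]*.01,b[2])
            for mm,col in((o,(0,255,0)),(obs[i][1],(0,0,255))):
                cn,_=cv2.findContours(mm,cv2.RETR_EXTERNAL,cv2.CHAIN_APPROX_NONE);cv2.drawContours(c,cn,-1,col,1)
            outs.append(c[20:260,10:270])
        cv2.imwrite("pics/fit.png",np.hstack(outs))
E
python3 fit.py
```

```text
(0, 1, 2) 0.4718600379475998 -0.11184536958056931 0.9624286021933363 1.0247212836916022
(0, 1) 0.46945491528808986 -0.11844913287557893 1.0035664353668476 0.6958930140018769
(2,) 0.47388580915028694 -0.1087648968365037 0.899240275914439 0.13476984434719996
(0,) 0.45160267618607736 -0.1323833597905847 0.6472709125537013 0.3304570150207734
(1,) 0.47021942513691434 -0.12128076920294666 1.017944508549934 0.20274017289186108
```

View pics/fit.png

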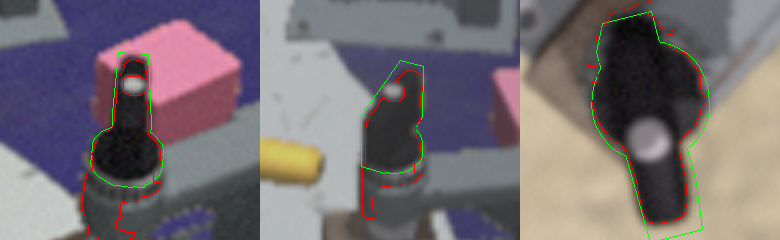

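Joint fit: axis ≈ (0.472, −0.112), wings ≈ 0.87 rad. The bright dot sits on the axis top, and the wings taper. I'll go closer, aligned, for a check.

```bash
python3 - <<'E'
from h import *
from workcell import bot
rows(bot.observe(),[.472,-.112,.205],.87,2)
E
```

```text
[0.37, 0.05, 2.74, -0.0, 0.0, -4.7]
[0.35, 0.09, 2.73, -0.0, 0.0, -4.7]
end [ 0.4719981  -0.11206529  0.20500826] [-3.14090111e+00  1.50689350e-05  8.70715373e-01]
```

Emit:
servo_tool(
  rows=[
    [[0.37,0.05,2.74,0,0,-4.7],[0.35,0.09,2.73,0,0,-4.7],[0,0,0,0,0,0],[0,0,0,0,0,0]],
  ],
)

```text
clock: 2.58
position: [0.4725, -0.1126, 0.2061]
tool_rot: [3.141, -0.001, 0.868]
force: [-0.4, -1.1, -0.1]
grip_width: 0.0854
```

```bash
python3 - <<'E'
from h import *
from workcell import bot
s=bot.observe();f=bot.grab_frame("wrist");im=f["image"][:,:,::-1].copy()
print(s['position'],s['tool_rot'],s['qpos'])
cv2.imwrite("pics/w2.png",im)
R,t=wcam(s)
import json;json.dump({k:np.array(s[k]).tolist() for k in('position','tool_rot')},open('s2.json','w'))
g=cv2.resize(im[80:230,180:330],None,fx=4,fy=4,interpolation=cv2.INTER_CUBIC)
x,y,ps=.472,-.112,.87
def pr(P):
    q=KW@(R@np.array(P)+t);q=q[:2]/q[2];return tuple(np.round((q-[180,80]+.5)*4).astype(int).tolist())
e=np.array([np.cos(ps),np.sin(ps)]);n=np.array([-e[1],e[0]])
for z,col in((.126,(0,255,0)),(.16,(0,0,255))):
    pts=[pr([*(np.array([x,y])+a*.024*e+b*.0065*n),z]) for a,b in((1,1),(1,-1),(-1,-1),(-1,1))]
    cv2.polylines(g,[np.array(pts)],True,col,1)
pts=[pr([x+.0155*np.cos(a),y+.0155*np.sin(a),.126]) for a in np.linspace(0,6.28,40)]
cv2.polylines(g,[np.array(pts)],True,(255,255,0),1)
cv2.drawMarker(g,pr([x,y,.16]),(255,0,255),0,12)
cv2.imwrite("pics/w2c.png",g)
E
```

```text
[ 0.47247679 -0.11263326  0.20614121] [ 3.14109283e+00 -5.76903364e-04  8.67993893e-01] [-0.35283335  0.39104036  0.60400204  2.00764196 -0.29848858  0.82864991
 -0.28291283]
```

View pics/w2c.png

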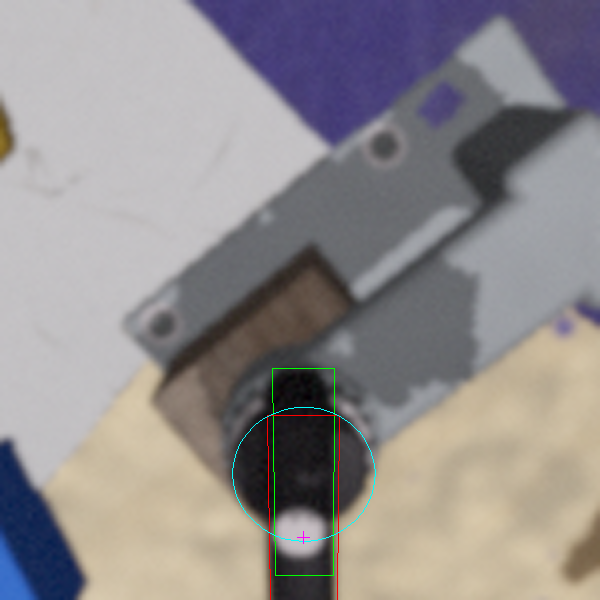

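Alignment is right: wings under the tool x axis, axis on the dot at (303,535). Descending to grip.

Emit:
servo_tool(
  rows=[
    [[0,0,2.5,0,0,0],[0,0,2.5,0,0,0],[0,0,2.5,0,0,0],[0,0,0,0,0,0]],
  ],
)

```text
clock: 3.12
position: [0.4719, -0.1128, 0.1301]
tool_rot: [-3.141, 0.001, 0.868]
force: [0.6, -0.3, 0.3]
grip_width: 0.0853
```

```bash
python3 - <<'E'
from h import *
from workcell import bot
s=bot.observe();f=bot.grab_frame("side");im=f["image"][:,:,::-1]
print(s['position'],s['tool_rot'],s['force'],s['moment'])
cv2.imwrite("pics/d3.png",cv2.resize(im[150:300,190:360],None,fx=4,fy=4,interpolation=cv2.INTER_CUBIC))
E
```

```text
[ 0.47194198 -0.11279971  0.13007967] [-3.14061837e+00  7.82337180e-04  8.68432391e-01] [ 0.62402376 -0.33826286  0.26884308] [ 0.03443985 -0.03159331  0.03274869]
```

View pics/d3.png

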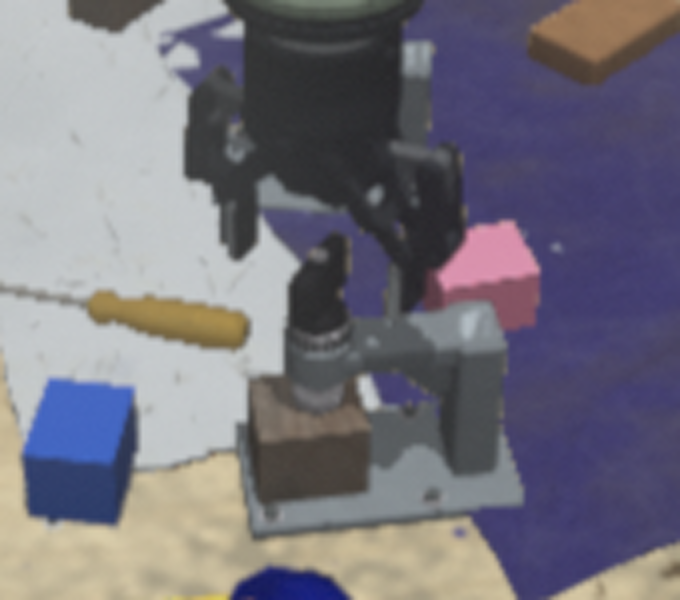

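The fingers straddle the wings, so I'll close now. A moderate squeeze of 50 N should be enough.

Emit:
servo_tool(
  rows=[
    [[0,0,0,0,0,0],[0,0,0,0,0,0],[0,0,0,0,0,0],[0,0,0,0,0,0],[0,0,0,0,0,0]],
  ],
  grip=-1,
  squeeze=50,
)

```text
clock: 3.8
position: [0.4718, -0.1124, 0.1305]
tool_rot: [-3.14, -0.0, 0.869]
force: [-4.8, 4.7, 13.4]
grip_width: 0.0124
```

Emit:
servo_tool(
  rows=[
    [[0,0,0,0,0,0],[0,0,0,0,0,0]],
  ],
)

```text
clock: 4.05
position: [0.4718, -0.1124, 0.1305]
tool_rot: [-3.14, -0.0, 0.869]
force: [-6.7, 4.6, 13.5]
grip_width: 0.0124
```

```bash
python3 - <<'E'
from h import *
from workcell import bot
s=bot.observe();f=bot.grab_frame("side");im=f["image"][:,:,::-1]
print(s['position'],s['tool_rot'],s['force'],s['moment'],s['qpos'],s['grip_width'])
cv2.imwrite("pics/d4.png",cv2.resize(im[150:300,190:360],None,fx=4,fy=4,interpolation=cv2.INTER_CUBIC))
E
```

```text
[ 0.47183083 -0.11239883  0.13048629] [-3.14015855e+00 -3.44979016e-04  8.69197744e-01] [-6.68163922  4.64589759 13.49039761] [ 1.01581633  1.24057292 -0.06142679] [-0.27303381  0.51063981  0.5147589   2.07116969 -0.40591935  0.65838929
 -0.18825957] 0.01243464614002653
```

View pics/d4.png

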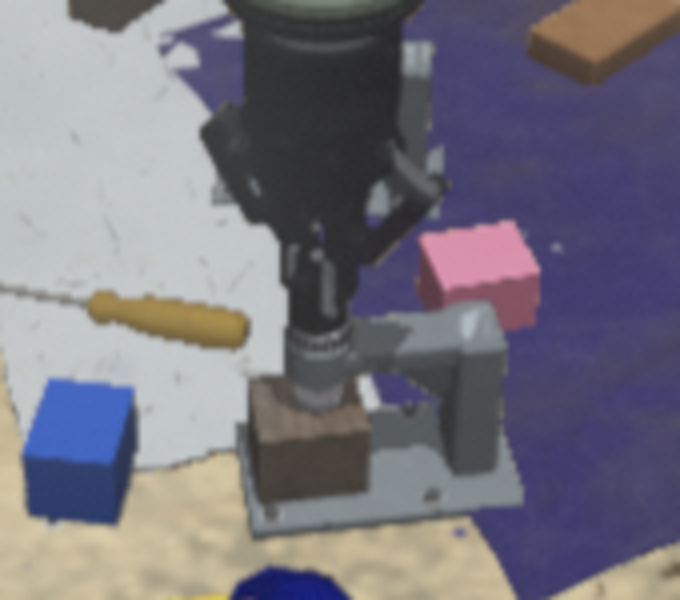

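Emit:
servo_tool(
  rows=[
    [[0,0,-0.1,0,0,5],[0,0,0,0,0,9],[0,0,0,0,0,9],[0,0,0,0,0,9],[0,0,0,0,0,9]],
  ],
)

```text
clock: 4.72
position: [0.4715, -0.1121, 0.1308]
tool_rot: [-3.14, 0.002, 0.149]
force: [-3.2, 4.4, -8.3]
grip_width: 0.0121
```

Emit:
servo_tool(
  rows=[
    [[0,0,0,0,0,0]],
  ],
)

```text
clock: 4.85
position: [0.4715, -0.1122, 0.1307]
tool_rot: [-3.141, 0.002, 0.155]
force: [-3.0, 5.2, -4.8]
grip_width: 0.0122
```

```bash
cat > st.py <<'E'
from workcell import bot
s=bot.observe()
import numpy as np;np.set_printoptions(precision=4,suppress=True)
print(s['clock'],s['position'],s['tool_rot'],s['force'],s['moment'],s['joint_efforts'][-1],s['grip_width'],'slip est',-0.035-s['tool_rot'][2])
E
python3 st.py
```

```text
4.85 [ 0.4715 -0.1122  0.1307] [-3.1407  0.002   0.1546] [-2.9791  5.2208 -4.8207] [0.9535 0.6117 0.0096] -2.218656912446022 0.012154970675219208 slip est -0.18961626615377977
```

Emit:
servo_tool(
  rows=[
    [[0,0,0,0,0,5],[0,0,0,0,0,4],[0,0,0,0,0,2]],
  ],
)

```text
clock: 5.22
position: [0.4715, -0.1121, 0.1308]
tool_rot: [-3.14, 0.002, -0.036]
force: [-3.4, 5.1, -5.9]
grip_width: 0.0125
```

```bash
python3 st.py
```

```text
5.225 [ 0.4715 -0.1121  0.1308] [-3.1405  0.0021 -0.0357] [-3.4013  5.0541 -5.9376] [1.0681 0.5944 0.181 ] 0.12525100260972977 0.012453120019894858 slip est 0.0006779374989129006
```

Emit:
servo_tool(
  rows=[
    [[0,0,0,0,0,3],[0,0,0,0,0,0]],
  ],
)

```text
clock: 5.48
position: [0.4715, -0.1121, 0.1308]
tool_rot: [-3.141, 0.002, -0.087]
force: [-2.2, 5.3, -6.0]
grip_width: 0.0121
```

```bash
python3 st.py
```

```text
5.475 [ 0.4715 -0.1121  0.1308] [-3.1406  0.0021 -0.0872] [-2.237   5.3403 -5.9906] [ 1.1331  0.6235 -0.0341] -0.6051644682884216 0.01210459778361261 slip est 0.05218698818976289
```

Emit:
servo_tool(
  rows=[
    [[0,0,0,0,0,3],[0,0,0,0,0,0]],
  ],
)

```text
clock: 5.72
position: [0.4715, -0.112, 0.1308]
tool_rot: [-3.141, 0.002, -0.14]
force: [-2.5, 5.3, -5.6]
grip_width: 0.0121
```

```bash
python3 st.py
```

```text
5.725 [ 0.4715 -0.112   0.1308] [-3.1406  0.0022 -0.1396] [-2.5126  5.2543 -5.5823] [1.1931 0.6355 0.0825] -0.6144282035529613 0.012082729573302201 slip est 0.10455518246728404
```

Emit:
servo_tool(
  rows=[
    [[0,0,0,0,0,3],[0,0,0,0,0,0]],
  ],
)

```text
clock: 5.98
position: [0.4715, -0.112, 0.1308]
tool_rot: [-3.141, 0.002, -0.192]
force: [-3.0, 5.4, -5.3]
grip_width: 0.0122
```

```bash
python3 st.py
```

```text
5.975 [ 0.4715 -0.112   0.1308] [-3.1407  0.0023 -0.1919] [-2.974   5.4391 -5.343 ] [1.217  0.6529 0.0473] -0.5989518016576767 0.012195670931272131 slip est 0.156897940944594
```

Emit:
servo_tool(
  rows=[
    [[0,0,0,0,0,3],[0,0,0,0,0,0]],
  ],
)

```text
clock: 6.22
position: [0.4715, -0.112, 0.1307]
tool_rot: [-3.141, 0.002, -0.244]
force: [-3.4, 5.5, -5.7]
grip_width: 0.0124
```

```bash
python3 st.py
```

```text
6.225 [ 0.4715 -0.112   0.1307] [-3.1407  0.0024 -0.2444] [-3.3974  5.5132 -5.7201] [ 1.2517  0.6893 -0.0628] -0.5208289436995983 0.012378538152731712 slip est 0.20938773011089298
```

Emit:
servo_tool(
  rows=[
    [[0,0,0,0,0,3],[0,0,0,0,0,0]],
  ],
)

```text
clock: 6.48
position: [0.4715, -0.112, 0.1307]
tool_rot: [-3.141, 0.002, -0.297]
force: [-1.9, 7.4, -6.3]
grip_width: 0.0123
```

```bash
python3 st.py
```

```text
6.475 [ 0.4715 -0.112   0.1307] [-3.1408  0.0024 -0.2968] [-1.9085  7.36   -6.3026] [ 1.2898  0.6505 -0.0986] -0.48108257353305817 0.012348219923981461 slip est 0.26184208638960993
```

Emit:
servo_tool(
  rows=[
    [[0,0,0,0,0,3],[0,0,0,0,0,0]],
  ],
)

```text
clock: 6.72
position: [0.4715, -0.112, 0.1308]
tool_rot: [-3.141, 0.002, -0.349]
force: [-4.0, 5.9, -4.7]
grip_width: 0.0121
```

```bash
python3 st.py
```

```text
6.725 [ 0.4715 -0.112   0.1308] [-3.1409  0.0024 -0.3491] [-3.9823  5.8737 -4.6672] [ 1.3412  0.6888 -0.063 ] -0.488543976098299 0.012111506615269864 slip est 0.3141425726038599
```

Emit:
servo_tool(
  rows=[
    [[0,0,0,0,0,3],[0,0,0,0,0,2],[0,0,0,0,0,0]],
  ],
)

```text
clock: 7.1
position: [0.4715, -0.1119, 0.1307]
tool_rot: [-3.141, 0.003, -0.436]
force: [-3.5, 6.0, -5.2]
grip_width: 0.0123
```

```bash
python3 st.py
```

```text
7.1 [ 0.4715 -0.1119  0.1307] [-3.141   0.0026 -0.4361] [-3.4573  5.9656 -5.1517] [ 1.3218  0.7034 -0.1085] -0.31817659735679626 0.012331382844818047 slip est 0.40113241629621743
```

The estimated slip is 0.40 and the moment changed sign near 0.21, which fits a click. Releasing and lifting to look.

Emit:
servo_tool(
  rows=[
    [[0,0,0,0,0,0],[0,0,0,0,0,0],[0,0,0,0,0,0],[0,0,0,0,0,0],[0,0,0,0,0,0]],
  ],
  grip=1,
)

```text
clock: 7.72
position: [0.4723, -0.113, 0.1312]
tool_rot: [3.142, -0.0, -0.44]
force: [0.3, 0.5, 1.0]
grip_width: 0.0852
```

Emit:
servo_tool(
  rows=[
    [[0,0,-2.5,0,0,0],[0,0,-2.5,0,0,0],[0,0,-2.5,0,0,0],[0,0,0,0,0,0],[0,0,0,0,0,0]],
  ],
)

```text
clock: 8.35
position: [0.4721, -0.1126, 0.2058]
tool_rot: [-3.142, 0.0, -0.439]
force: [-0.6, 0.1, 0.5]
grip_width: 0.0854
```

```bash
python3 - <<'E'
from h import *
from workcell import bot
s=bot.observe();f=bot.grab_frame("wrist");im=f["image"][:,:,::-1].copy()
print(s['position'],s['tool_rot'],s['grip_width'])
R,t=wcam(s)
g=cv2.resize(im[80:230,180:330],None,fx=4,fy=4,interpolation=cv2.INTER_CUBIC)
x,y=.4715,-.112
def pr(P):
    q=KW@(R@np.array(P)+t);q=q[:2]/q[2];return tuple(np.round((q-[180,80]+.5)*4).astype(int).tolist())
for ps,cols in((-.485,((0,255,0),(0,0,255))),):
  e=np.array([np.cos(ps),np.sin(ps)]);n=np.array([-e[1],e[0]])
  for z,col in zip((.126,.16),cols):
    pts=[pr([*(np.array([x,y])+a*.024*e+b*.0065*n),z]) for a,b in((1,1),(1,-1),(-1,-1),(-1,1))]
    cv2.polylines(g,[np.array(pts)],True,col,1)
cv2.imwrite("pics/w5c.png",g)
f=bot.grab_frame("side")["image"][:,:,::-1];cv2.imwrite("pics/d5.png",cv2.resize(f[150:300,190:360],None,fx=4,fy=4,interpolation=cv2.INTER_CUBIC))
E
```

```text
[ 0.4721175  -0.11263689  0.20575702] [-3.14152172e+00  4.10445692e-04 -4.39493968e-01] 0.08541168214166867
```

View pics/w5c.png

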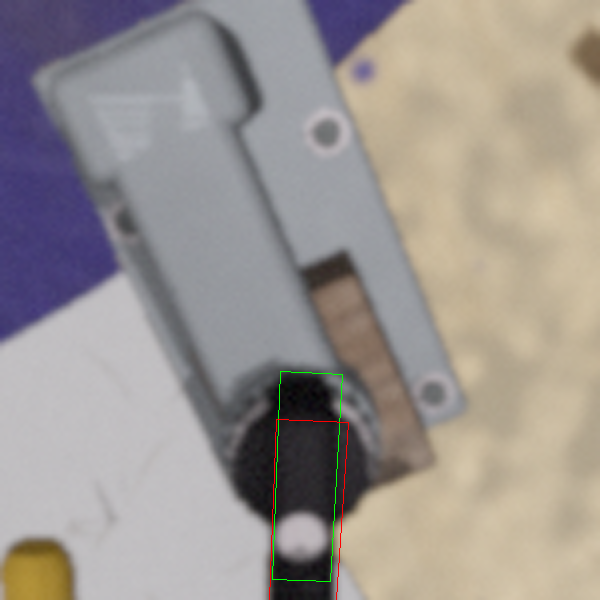

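View pics/d5.png

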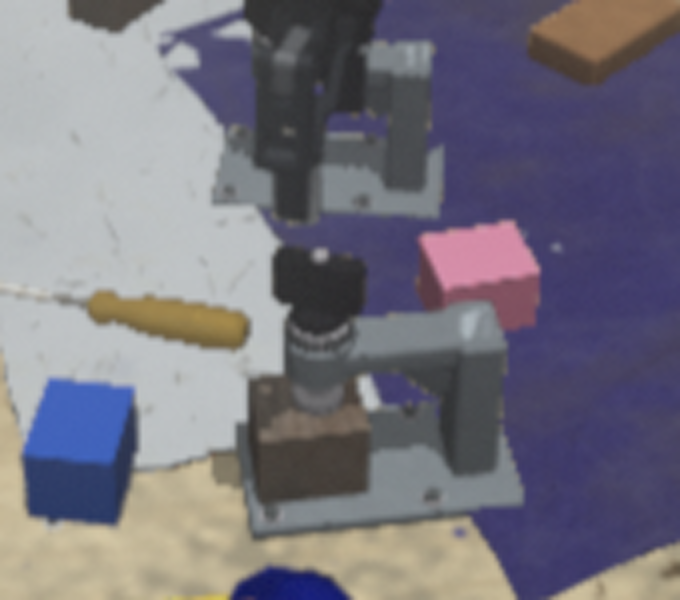

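```bash
python3 - <<'E'
from h import *
s=dict(position=np.array([0.4721175,-0.11263689,0.20575702]),tool_rot=np.array([-3.14152172,4.1e-4,-.439494]))
R,t=wcam(s)
c=lambda x,y:(180+x/4-.5,80+y/4-.5)
def yaw(a,b,z):
    p,q=plane(KW,R,t,c(*a),z),plane(KW,R,t,c(*b),z);d=q-p;return round(float(np.arctan2(d[1],d[0])),3),p,q
print('plate edge',yaw((466,405),(303,0),.01))
print('holes',yaw((433,393),(326,132),.01))
print('arm left edge',yaw((222,405),(118,180),.104))
print('arm right edge',yaw((343,362),(237,122),.104))
print('wing edges',yaw((268,590),(277,500),.16),yaw((330,590),(334,530),.16))
E
```

```text
plate edge (-0.031, array([ 0.43364772, -0.1516032 ,  0.01      ]), array([ 0.5663094 , -0.15573362,  0.01      ]))
holes (-0.032, array([ 0.44190803, -0.14351528,  0.01      ]), array([ 0.53019235, -0.14633311,  0.01      ]))
arm left edge (-0.042, array([ 0.48922404, -0.09873144,  0.104     ]), array([ 0.54484407, -0.10108538,  0.104     ]))
arm right edge (-0.025, array([ 0.48660013, -0.1286259 ,  0.104     ]), array([ 0.54469233, -0.13006616,  0.104     ]))
wing edges (-0.54, array([ 0.46567367, -0.10132481,  0.16      ]), array([ 0.48154828, -0.11085016,  0.16      ])) (-0.493, array([ 0.46064462, -0.11202686,  0.16      ]), array([ 0.47158059, -0.1178967 ,  0.16      ]))
```

```bash
python3 -c "
from workcell import bot
bot.job_done()"
```

```text
the job is handed in; nothing more can be done
```

I tightened the near clamp's thumbscrew, the one with the brown block, past one ratchet click. I then let go, lifted clear and handed the job in at about 8.5 s.

- **Turn:** I gripped the wings at about 0.87 rad in the world frame and turned them clockwise to −0.436 rad. The clamp's arm lies at about −0.032 rad, so the slip was about 0.40. That is past the first click at 0.22 and well short of the second at 0.67.
- **Check after release:** The wrist picture shows the wings at about −0.44 to −0.5 rad, with edge readings from −0.49 to −0.54. That puts the slip at about 0.41 to 0.5, which agrees with the first notch at 0.45.
- **Other parts:** The side view shows the brown block still under the screw. The gripper passed about 9 cm above the empty clamp; I did not re-measure its thumbscrew afterwards.
- **Weak evidence:** The wrist moment was too noisy to show the click clearly. It did change sign near slip 0.21, but I judged the click mainly by angle.

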